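# Third hand for the key rail

## Robot

A 6-joint arm with a two-finger parallel gripper is mounted at the origin on the work surface. World frame = base frame: x ahead of the robot, y to its left, z up, the work surface at z = 0. Lengths are in m, angles in degrees, forces in N, time in s.
With the tool pointing down it reaches from about 0.275 to 0.875 m from the base axis. Payload 12.5 kg.
Tool frame: the origin (TCP) lies on the mounting face of the last link; the fingertips stand 173 mm ahead of it and the grasp point (between the pads) lies 155 mm ahead of it; z points along the fingers, y is the line along which they close (so a half turn about z gives the same grasp; the last joint's range is limited). The gripper opens to 85 mm and grips with 20 to 120 N. Pads are 22 mm wide; open, the fingers measure 114 mm over their backs; the gripper's body (76 mm by 85 mm) begins 54 mm behind the grasp point. The pads swing forward as they close: fully open they stand 13 mm farther back than shut.
Start: joints at [-74.061, 20.094, 94.641, -0, 65.266, -4.847], TCP at [0.195, -0.514, 0.405] pointing down, gripper open.
Joint ranges: [-157.81, 157.81], [-45, 120.19], [0.68, 151.7], [-89.99, 269.99], [4.06, 180], [-164.3, 164.3]. Speed limits (degrees/s): [127.2, 127.2, 159.86, 180, 180, 180].

## Interface

Orientations are given as [roll, pitch, yaw] about the fixed x, y, z axes, in that order (R = Rz(yaw) Ry(pitch) Rx(roll)).
In Python, from cell import manip gives the robot as it stands.
- The arm moves only by the tool play_rows, never from a script. Its argument "motion" is a list of rows, each a list of 5 numbers: the closure, from -1 (fully open) to 1 (shut), then the shift along the tool's x, y, z in units of 60 mm (1.0 is 60 mm), then the turn about the tool's z in units of 10 degrees (1.0 is 10 degrees). A call has 1 to 5 rows; each row is the pose to reach, as a shift and turn from the pose commanded when the call began, along the tool's axes at that moment; what a row does not reach only later rows make up. A row lasts 1/8 s, in which the tool goes at most 62.5 mm and 10.7 degrees, less where a joint would pass 70% of its speed; a pose out of reach is approached as far as the arm can. A call with a gripper value outside its range is refused whole. The fingers move at their own pace and stop on an object; the grip force is fixed at half the most. Time passes only in rows, so rows that repeat a pose let the fingers close. It gives the time, the measured TCP pose, the force, the opening and the grip force at its end, in the units of the state.
- manip.get_obs(): the state, without advancing time (a new reading comes with each control period).
- manip.snapshot(name): name is "scene" or "top" or "wrist"; returns (picture, depth): 480x640x3 uint8, blue, green, red; 480x640 float32, m along the optical axis (not along the pixel's ray), 0 where there is no reading.
- manip.camera_params(name): a dict with "mtx" (3x3 intrinsics, pixels), "k1" (the pictures are not rectified: a ray, as slopes to the right and down, at radius r is drawn at 1 + k1 r^2 times it, then the intrinsics apply), "R" (3x3) and "t" (3): a world point X has camera coordinates R X + t. Camera axes: x right, y down, z forward; pixel columns grow to the right and rows downward; lengths in m; the calibration is good to about 2 mm. A picture is of the moment at which its call begins: read the wrist's pose just before it. camera_params takes no time and is no camera call; for the wrist camera it gives the pose at the moment of the call.
- manip.job_done(): hands the job in; it is judged then, once.
Trained networks look in the newest picture that a camera, given by its name, has taken for a name from the list of things; names that differ only in an ending like _2 or _b are one class to them, and where a whole thing is asked for, a point or a joint stands for the part that bears it (a point fixed in the world has none). Each returns a list of dicts, best first, with "score" (0 to 1); they miss things now and then, are a little off and sometimes report something else, mostly with a low value. They report only what shows in the picture. A call takes as long as a camera call. They do not tell look-alikes from the thing itself.
- manip.boxes_of(target, camera): "xyz" ([x, y, z] in m, in world coordinates, good to about 4 mm: the middle of the surface that is visible of it).
- manip.trace(target, camera): "mask" (480x640 bool, what is visible of it).
- manip.tip_of(target, camera): "xyz" ([x, y, z] in m, in world coordinates, good to about 4 mm: a listed point, or the origin of a listed thing).
The state is a dict: "time": time; "q": joint angles; "dq": joint speeds; "joint_torque": joint torques, N m; "tcp_pos": TCP position; "orientation": TCP orientation; "force": force on the tool from outside, world axes, zero at the start; "ft_torque": the same for the moment, N m; "finger_gap": finger opening in m; "grasp_force": force on a finger pad.
Only numpy, scipy, OpenCV 4.12 (cv2) and the standard library are available. Lean on these libraries where they do the work, as an engineer would, in place of code of your own. Each camera call takes 0.05 s, during which the arm holds its last target. There are 200 camera calls.

## Task

I am about to screw the rest of the hooks into the key rail, so be my third hand: one bench dog still stands up in the board in the rail's way, so knock it down flush with the eight-sided brass mallet, and lay the mallet back down on the bench beside the board. Then bring the rail up flat and square to the aluminium fence, roughly at its middle, and press it against the fence with a steady push of about 12 newtons (6 to 18 is fine), and finish like that, still pressing: do not let go. Leave the other tools and the trays where they lie.

Things in the scene. Friction and masses are not known exactly. Their poses are not given: they have to be found in the camera images.
- board: Plywood bench board, 280 (its x) by 300 (its y) by 40 mm thick, screwed to the steel bench top. Origin at the centre of its underside, z up; its top face is 40 mm above the bench. The fence runs along its +x side (away from the robot). Dark round spots are its other, empty dog holes. Its position and yaw vary.
- fence: Aluminium fence fixed on the board: 300 mm long (its y), 25 mm deep, 22 mm tall above the board. Axes parallel to the board's. Origin: middle of the lower edge of its flat working face, 115 mm from the board's centre along +x, at the height of the board's top. The face looks to -x; the fence's metal is on the +x side. Rigid.
- dog_bush: Dark steel bush, 26 mm across, flush in the board's top: holds the one bench dog that still stands up. Origin on the hole's axis at the board's top face, 40 mm from the fence's face. It is one of three holes along the fence: at its middle or 96 mm to either side. Two like dogs, already down, fill the other two.
- dog (a joint): How far (m) the standing dog is pushed down: at 0 its top stands 22 mm above the board, at 0.022 it is flush and at 0.0225 it stops, 0.5 mm below. It starts between 0 and 0.006. Its side spring grips it in the hole: it stays at any height, takes about 9 N to move and does not spring back.
- dog_top (a point): Centre of the flat top of the standing dog, a plain steel round peg of 20 mm diameter with a bevelled rim.
- rail: The key rail: dark hardwood strip 240 (its y) x 60 (its x) x 18 mm thick, 0.2 kg, a brass cup hook (18 mm tall) near each end, three pilot holes between. Origin: centre of its underside, z up; its +x long edge faces the fence. Lies loose on the board, centre 135-155 mm short of the fence's face, up to 0.18 rad askew. Sliding takes 1-3 N. Pressed home, its centre is 30 mm from the face.
- mallet: Mallet on the bench. Head: solid eight-sided brass bar, 42 mm across flats, 40 mm long, lying on one flat, which is its striking face. Straight ash handle, 22 mm thick, runs along the mallet's -x from 20 to 135 mm from the head's centre, level, axis 21 mm above the bench. Origin under the head's centre on the underside, z up. 0.55 kg, mostly head. Lies left or right of the board.
- mallet_head (a point): Centre of the mallet's head (on the axis, 21 mm above the mallet's underside).
- mallet_grip (a point): A good place to grip the mallet: on the handle's axis, 45 mm from the head's centre.
- tack_hammer: Bystander: tack hammer with a small brass head, 255 mm long, thin ash handle, lying on its side. Origin on the bench under the middle of the handle.
- file: Bystander: flat steel file with an ash handle, 315 mm long, beyond the fence.
- pliers: Bystander: red-handled pliers, 180 mm long.
- bowl: Bystander: tin bowl of split key rings, 116 mm wide, 38 mm tall.
- screwdriver: Bystander: wooden-handled screwdriver, 200 mm long.
- hook_tray: Bystander: small wooden tray of brass cup hooks, 75 by 120 by 22 mm, beyond the fence.
Things that resemble listed ones, but are neither listed nor needed, are in the scene too. Of the things that look like the rail, the larger one is meant.

How it is judged:
By the outcome, as a careful person would: the job done as asked, in the order asked, and still so for the second after the job is handed in, while the arm keeps its last pose, push and grip.
It also fails if it takes over 56 s, if anything falls off the work surface, if the arm or the gripper's body presses on something with over 40 N, if the wrist force passes 120 N, or if a joint passes its speed limit or range.

## Working session

There is one attempt and no reset: what is moved stays moved. The work goes in short steps, Python scripts to look and compute and a tool call to move; the robot and the scene stay as the last step left them, time stands still between calls to the robot, and variables do not carry over. Pictures are saved under pics/ and viewed, at most 10 in all, crops included, and the job is handed in when it is done.

Besides the shell and the picture viewer there is one more tool, called after "Call:" as name([rows], argument=value, ...), one row to a line, values as JSON. play_rows: Moves the arm, as the interface text tells. Its arguments: {"type":"object","properties":{"motion":{"type":"array"}},"required":["motion"]}

```bash
ls; mkdir -p pics
python3 - <<'E'
from cell import manip
import cv2,numpy as np
o=manip.get_obs();print(o['time'],o['tcp_pos'],o['orientation'],o['force'])
for c in("scene","top"):
    im,d=manip.snapshot(c);cv2.imwrite(f"pics/{c}0.png",im);np.save(f"pics/{c}0.npy",d)
    for n in["board","fence","dog_bush","dog_top","rail","mallet","mallet_head","mallet_grip"]:
        r=manip.tip_of(n,c);print(c,n,[(round(a['score'],2),np.round(a['xyz'],4).tolist()) for a in r[:3]])
print(manip.get_obs()['time'])
E
```

```text
pics
0.0 [ 0.19519246 -0.51407527  0.40417094] [-1.79936183e+02 -4.97430797e-03  2.07898338e+01] [ 0.90102141 -0.12611405 -0.12623603]
scene board []
scene fence [(0.63, [0.6553, 0.0274, 0.0402]), (0.18, [0.6304, 0.1282, 0.0425])]
scene dog_bush [(0.7, [0.6315, 0.1249, 0.0401])]
scene dog_top [(0.61, [0.6285, 0.1265, 0.065])]
scene rail [(0.96, [0.5215, 0.0329, 0.0381]), (0.92, [0.2267, -0.2589, 0.0012]), (0.47, [0.5007, 0.3511, -0.0028])]
scene mallet [(0.87, [0.4999, 0.352, -0.0042])]
scene mallet_head [(0.88, [0.5026, 0.3507, 0.0184])]
scene mallet_grip [(0.62, [0.4562, 0.3488, 0.0175])]
top board [(0.76, [0.5421, 0.0332, 0.0012]), (0.7, [0.6308, 0.125, 0.0391])]
top fence [(0.62, [0.6575, 0.0266, 0.0395]), (0.52, [0.5012, 0.3471, 0.0209]), (0.25, [0.6318, 0.1261, 0.0599])]
top dog_bush [(0.65, [0.6283, 0.1274, 0.0382])]
top dog_top [(0.58, [0.6301, 0.1261, 0.0602]), (0.42, [0.6277, 0.1239, 0.038])]
top rail [(0.97, [0.5184, 0.0345, 0.0444]), (0.88, [0.2231, -0.2564, 0.0014])]
top mallet [(0.85, [0.4971, 0.355, -0.0012]), (0.48, [0.776, 0.0552, 0.0001])]
top mallet_head [(0.95, [0.5031, 0.3512, 0.0214])]
top mallet_grip [(0.17, [0.6659, -0.391, -0.0025])]
0.9
```

View pics/top0.png

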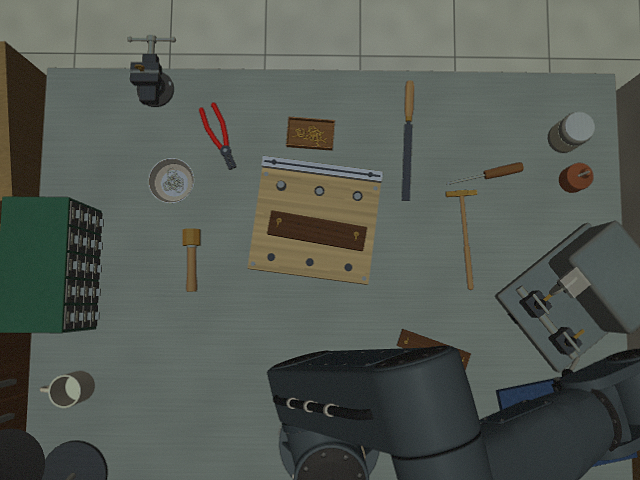

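View pics/scene0.png

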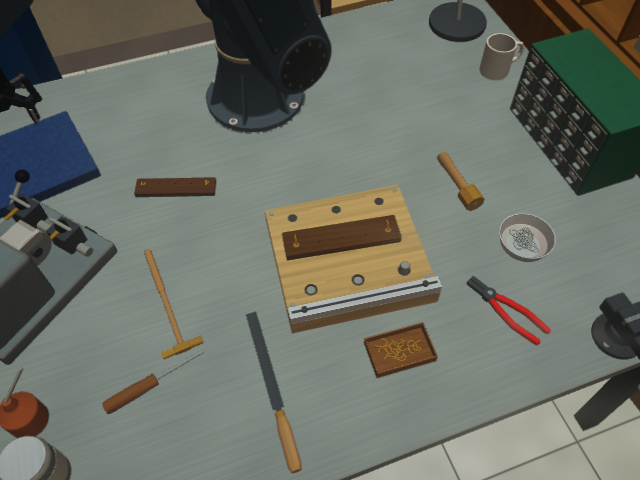

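The top view shows the standing dog at px (281,185), fence from (262,160) to (383,175), rail at (317,230), mallet head at (192,237) with its handle down toward the robot, and a small rail look-alike at (433,347). The scene view agrees, with the standing dog at (404,268). Next I'll measure the yaws from masks and depth.

```bash
cat > h.py <<'E'
from cell import manip
import cv2,numpy as np
def cloud(c,d,mask):
    p=manip.camera_params(c);v,u=np.nonzero(mask&(d>0));K=np.array(p['mtx'])
    n=cv2.undistortPoints(np.c_[u,v].astype(float)[:,None],K,np.array([p['k1'],0,0,0.]))[:,0]
    z=d[v,u];C=np.c_[n*z[:,None],z]
    return (C-np.array(p['t']))@np.array(p['R'])
def rect(P):
    (c,s,a)=cv2.minAreaRect((P[:,:2]*1000).astype(np.float32))
    return np.round(c,1),np.round(s,1),round(a,2)
def pca(P):
    m=P[:,:2].mean(0);w,V=np.linalg.eigh(np.cov((P[:,:2]-m).T));a=np.degrees(np.arctan2(V[1,1],V[0,1]))
    return m.round(4),round(a%180,2),np.sqrt(w).round(4)
def to(xyz,yaw,frm=None):
    o=manip.get_obs();p,y=(o['tcp_pos'],o['orientation'][2]) if frm is None else (np.array(frm[:3]),frm[3])
    a=np.radians(y);d=np.array(xyz)-p
    t=np.array([d@[np.cos(a),np.sin(a),0],d@[np.sin(a),-np.cos(a),0],-d[2]])
    print('t',round(o['time'],2),'pos',p.round(4),'yaw',round(y,2),'F',np.round(o['force'],1),'units',(t/.06).round(3),'turn',round(-((yaw-y+180)%360-180)/10,3))
E
python3 - <<'E'
from h import *
for c in("top","scene"):
    im,d=manip.snapshot(c)
    for n,lo,hi in(("rail",.045,.066),("mallet",.01,.05),("fence",.056,.07)):
        for r in manip.trace(n,c)[:2]:
            P=cloud(c,d,r['mask']);P=P[(P[:,2]>lo)&(P[:,2]<hi)]
            if len(P)>20: print(c,n,round(r['score'],2),len(P),pca(P),rect(P),np.median(P[:,2]).round(4))
E
```

```text
top rail 0.84 2344 (array([0.5162, 0.0364]), np.float64(80.55), array([0.0176, 0.068 ])) (array([517.9,  36. ]), array([240.7,  62.8]), 80.4) 0.058
top mallet 0.71 739 (array([0.4515, 0.3452]), np.float64(0.9), array([0.009 , 0.0472])) (array([443.7, 348.5]), array([155.4,  41.1]), 0.02) 0.0324
top fence 0.83 1163 (array([0.6698, 0.0252]), np.float64(82.78), array([0.0074, 0.0853])) (array([670.3,  25.2]), array([296.7,  27.3]), 82.97) 0.0621
scene rail 0.78 3029 (array([0.5204, 0.0331]), np.float64(80.39), array([0.0184, 0.0686])) (array([516.5,  35.2]), array([240.3,  66.4]), 81.12) 0.0573
scene fence 0.86 1943 (array([0.6707, 0.0208]), np.float64(82.89), array([0.0076, 0.0857])) (array([670.2,  23.7]), array([299.1,  28.2]), 82.74) 0.0616
```

Run:
```python
from h import *
to([.457,.350,.30],180)
```

```text
t 1.3 pos [ 0.1952 -0.5142  0.4047] yaw 20.79 F [-0.2  0.4 -1. ] units [  9.191 -11.917   1.745] turn -15.921
```

Call:
play_rows([
  [-1,0.6,-0.8,0,-1.0],
  [-1,1.2,-1.6,0,-2.0],
  [-1,1.8,-2.4,0,-3.0],
  [-1,2.4,-3.2,0,-4.0],
  [-1,3.0,-4.0,0,-5.0],
])

```text
time: 1.92
tcp_pos: [0.2784, -0.2242, 0.4049]
orientation: [180.0, 0.0, 71.1]
force: [1.6, -0.6, 1.0]
finger_gap: 0.0853
grasp_force: 0.0
```

Run:
```python
from h import *
to([.457,.350,.30],180)
```

```text
t 1.93 pos [ 0.2784 -0.2242  0.4049] yaw 71.08 F [ 1.6 -0.6  1. ] units [10.018 -0.287  1.748] turn -10.892
```

Call:
play_rows([
  [-1,1.0,-0.03,0,-1.0],
  [-1,2.0,-0.06,0,-2.0],
  [-1,3.0,-0.09,0,-3.0],
  [-1,4.0,-0.12,0,-4.0],
  [-1,5.0,-0.15,0,-5.0],
])

```text
time: 2.55
tcp_pos: [0.3687, 0.0624, 0.4051]
orientation: [179.9, 0.0, 121.1]
force: [1.7, -0.5, 0.4]
finger_gap: 0.0855
grasp_force: 0.0
```

Run:
```python
from h import *
to([.457,.350,.30],180)
```

```text
t 2.55 pos [0.3687 0.0624 0.4051] yaw 121.13 F [ 1.7 -0.5  0.4] units [3.342 3.738 1.752] turn -5.887
```

Call:
play_rows([
  [-1,0.67,0.75,0.3,-1.0],
  [-1,1.34,1.5,0.6,-2.0],
  [-1,2.0,2.25,0.9,-3.0],
  [-1,2.7,3.0,1.3,-4.0],
  [-1,3.34,3.74,1.75,-5.0],
])

```text
time: 3.18
tcp_pos: [0.4572, 0.3437, 0.3019]
orientation: [180.0, 0.0, 171.1]
force: [0.8, 0.0, 0.9]
finger_gap: 0.085
grasp_force: 0.0
```

Call:
play_rows([
  [-1,0,0,0,-0.9],
  [-1,0,0,0,-0.9],
])

```text
time: 3.42
tcp_pos: [0.4568, 0.3419, 0.3019]
orientation: [-180.0, -0.0, 179.8]
force: [1.0, -0.7, 0.1]
finger_gap: 0.0853
grasp_force: 0.0
```

Run:
```python
from h import *
to([.457,.350,.176],180)
im,d=manip.snapshot("wrist");cv2.imwrite("pics/w1.png",im)
for n in["mallet_head","mallet_grip"]:
    print(n,[(round(a['score'],2),np.round(a['xyz'],4).tolist()) for a in manip.tip_of(n,"wrist")[:2]])
for r in manip.trace("mallet","wrist")[:1]:
    P=cloud("wrist",d,r['mask']);P=P[(P[:,2]>.01)&(P[:,2]<.05)];print(pca(P),rect(P))
    for lo,hi in((.38,.40),(.40,.42),(.42,.44),(.44,.46),(.46,.475),(.49,.51)):
        Q=P[(P[:,0]>lo)&(P[:,0]<hi)]
        if len(Q):print(lo,np.percentile(Q[:,1],[3,97]).round(4),np.percentile(Q[:,2],97).round(4))
```

```text
t 3.42 pos [0.4568 0.3419 0.3019] yaw 179.76 F [ 1.  -0.7  0.1] units [-0.003  0.136  2.099] turn -0.024
mallet_head [(0.6, [0.5036, 0.3512, 0.0182])]
mallet_grip [(0.68, [0.4584, 0.3526, 0.0236])]
(array([0.4479, 0.3477]), np.float64(1.7), array([0.0089, 0.0475])) (array([444.9, 347.8]), array([155.4,  41.8]), 1.52)
0.38 [0.3343 0.3578] 0.0369
0.4 [0.336  0.3568] 0.0358
0.42 [0.3373 0.3571] 0.0351
0.44 [0.3382 0.3574] 0.035
0.46 [0.3381 0.359 ] 0.0348
0.49 [0.3296 0.3686] 0.0455
```

View pics/w1.png

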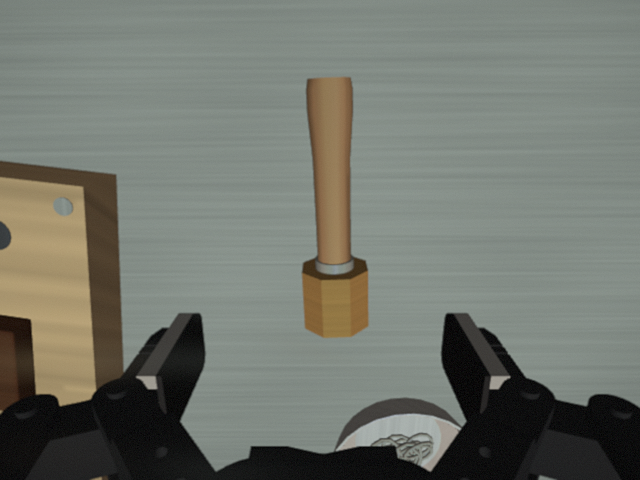

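The wrist picture shows the mallet upright in the frame: handle x≈330, rows 78-260, and the octagonal head at (335,300). That puts the handle axis at y≈0.348, grip at x≈0.457, yaw about 1.5°. I'll descend and grip.

Call:
play_rows([
  [-1,0,0.11,0.7,-0.17],
  [-1,0,0.11,1.3,-0.17],
  [-1,0,0.11,1.8,-0.17],
  [-1,0,0.11,2.06,-0.17],
  [-1,0,0.11,2.06,-0.17],
])

```text
time: 4.25
tcp_pos: [0.4569, 0.3479, 0.1787]
orientation: [-180.0, -0.0, -178.6]
force: [-0.6, -1.0, 0.1]
finger_gap: 0.0854
grasp_force: 0.0
```

Call:
play_rows([
  [1,0,0,0,0],
  [1,0,0,0,0],
  [1,0,0,0,0],
  [1,0,0,0,0],
  [1,0,0,0,0],
])

```text
time: 4.88
tcp_pos: [0.457, 0.3483, 0.1795]
orientation: [180.0, 0.0, -178.5]
force: [-1.3, 0.6, 5.0]
finger_gap: 0.0215
grasp_force: 61.0
```

Call:
play_rows([
  [1,0,0,-0.5,0],
  [1,0,0,-1.0,0],
  [1,0,0,-1.6,0],
  [1,0,0,-2.1,0],
  [1,0,0,-2.1,0],
])

```text
time: 5.5
tcp_pos: [0.457, 0.3483, 0.3062]
orientation: [179.9, 0.1, -178.5]
force: [0.2, -0.1, -6.1]
finger_gap: 0.0207
grasp_force: 60.6
```

Run:
```python
from h import *
u=np.array([.1236,.9923]);g=np.array([.6298,.1262])+.045*u
to([*g,.30],82.9)
im,d=manip.snapshot("wrist");cv2.imwrite("pics/w2.png",im)
r=manip.trace("mallet","wrist")
for q in r[:1]:
    P=cloud("wrist",d,q['mask']);print(pca(P),rect(P))
    for lo,hi in((.37,.38),(.38,.40),(.40,.42),(.42,.44),(.44,.46),(.46,.48),(.485,.52)):
        Q=P[(P[:,0]>lo)&(P[:,0]<hi)]
        if len(Q):print(lo,np.percentile(Q[:,1],[3,97]).round(4),np.percentile(Q[:,2],[3,50,97]).round(4))
```

```text
t 5.5 pos [0.457  0.3483 0.3062] yaw -178.51 F [ 0.2 -0.1 -6.1] units [-2.895 -3.034  0.103] turn 9.859
(array([0.4205, 0.3471]), np.float64(1.62), array([0.0066, 0.0379])) (array([426.3, 341.3]), array([146.6,  47.1]), 6.75)
0.37 [0.3342 0.3576] [0.1525 0.1587 0.161 ]
0.38 [0.3348 0.3574] [0.1521 0.1582 0.1607]
0.4 [0.3366 0.3568] [0.1514 0.1568 0.159 ]
0.42 [0.3373 0.3571] [0.1509 0.1562 0.1583]
0.44 [0.3383 0.3575] [0.1507 0.1558 0.1577]
0.46 [0.3383 0.3589] [0.1501 0.1559 0.1591]
0.485 [0.3354 0.3627] [0.1613 0.1662 0.1675]
```

View pics/w2.png

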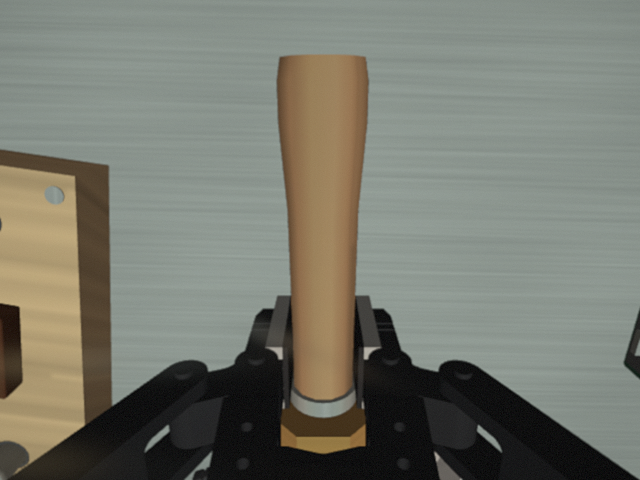

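The mallet is held level: handle at columns 280-368, head at (323,435), and a wrist force of about -6 N. I'll carry it over the dog with the handle along the fence.

Call:
play_rows([
  [1,-0.58,-0.61,0,1.0],
  [1,-1.16,-1.22,0,2.0],
  [1,-1.74,-1.83,0,3.0],
  [1,-2.32,-2.44,0,4.0],
  [1,-2.9,-3.03,0,5.0],
])

```text
time: 6.22
tcp_pos: [0.6362, 0.1695, 0.3023]
orientation: [-179.8, -0.1, 131.1]
force: [0.2, 0.8, -5.2]
finger_gap: 0.0208
grasp_force: 60.6
```

Call:
play_rows([
  [1,0,0,0,1.0],
  [1,0,0,0,2.0],
  [1,0,0,0,3.0],
  [1,0,0,0,4.0],
  [1,0,0,0,4.86],
])

```text
time: 6.85
tcp_pos: [0.6352, 0.1709, 0.3022]
orientation: [-179.8, 0.1, 82.6]
force: [-0.1, -0.4, -5.3]
finger_gap: 0.0207
grasp_force: 60.7
```

Run:
```python
from h import *
u=np.array([.1236,.9923]);g=np.array([.6298,.1262])+.045*u
to([*g,.25],82.9)
for c in("scene","top"):
    im,d=manip.snapshot(c);cv2.imwrite(f"pics/{c}2.png",im)
    for n in("mallet_head","dog_top","dog_bush"): print(c,n,[(round(a['score'],2),np.round(a['xyz'],4).tolist()) for a in manip.tip_of(n,c)[:2]])
```

```text
t 6.85 pos [0.6352 0.1709 0.3022] yaw 82.58 F [-0.1 -0.4 -5.3] units [0.    0.003 0.87 ] turn -0.032
scene mallet_head [(0.93, [0.63, 0.1278, 0.1441])]
scene dog_top [(0.44, [0.63, 0.1268, 0.0592]), (0.22, [0.6564, 0.0266, 0.0412])]
scene dog_bush [(0.45, [0.6325, 0.1249, 0.0421]), (0.37, [0.7598, -0.1988, 0.0022])]
top mallet_head [(0.49, [0.6302, 0.1276, 0.1418])]
top dog_top [(0.17, [0.6382, 0.3978, 0.0002])]
top dog_bush [(0.74, [0.6267, 0.1299, 0.1209])]
```

Call:
play_rows([
  [1,0,0,0.4,0],
  [1,0,0,0.75,0],
  [1,0,0,0.9,0],
  [1,0,0,0.98,0],
  [1,0,0,1.06,0],
])

```text
time: 7.88
tcp_pos: [0.6358, 0.171, 0.2416]
orientation: [179.9, -0.0, 82.9]
force: [0.4, 0.4, -4.7]
finger_gap: 0.0213
grasp_force: 60.5
```

Call:
play_rows([
  [1,0,0,0.05,0],
  [1,0,0,0.1,0],
  [1,0,0,0.15,0],
  [1,0,0,0.2,0],
  [1,0,0,0.2,0],
])

```text
time: 8.5
tcp_pos: [0.6357, 0.171, 0.2291]
orientation: [180.0, -0.0, 82.9]
force: [1.0, 2.2, -1.0]
finger_gap: 0.021
grasp_force: 61.4
```

Call:
play_rows([
  [1,0,0,0.04,0],
  [1,0,0,0.08,0],
  [1,0,0,0.12,0],
  [1,0,0,0.15,0],
  [1,0,0,0.15,0],
])

```text
time: 9.12
tcp_pos: [0.6356, 0.1709, 0.2201]
orientation: [180.0, 0.0, 82.9]
force: [1.8, 0.8, 0.6]
finger_gap: 0.021
grasp_force: 61.4
```

Run:
```python
from h import *
to([0,0,.218],82.9)
im,d=manip.snapshot("scene")
im=cv2.resize(im[190:330,330:500],None,fx=4,fy=4,interpolation=cv2.INTER_CUBIC);cv2.imwrite("pics/s3.png",im)
```

```text
t 9.12 pos [0.6356 0.1709 0.2201] yaw 82.89 F [1.8 0.8 0.6] units [ -4.137 -10.159   0.035] turn -0.001
```

View pics/s3.png

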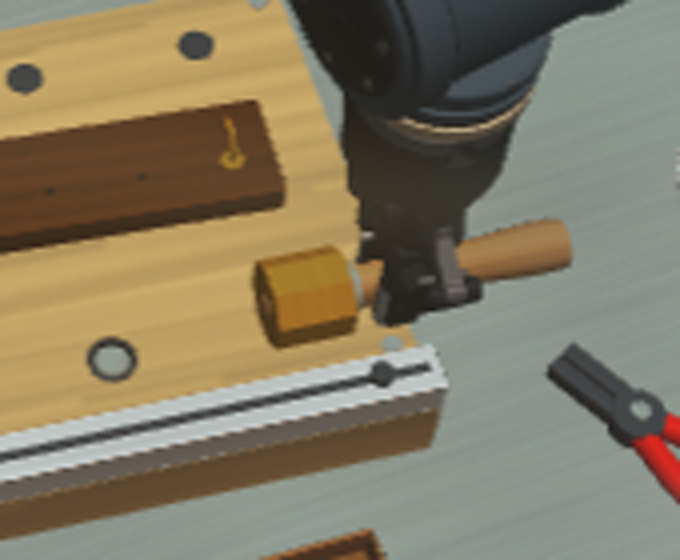

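The head at (305,295) in the crop is nearly down on the board, with the mallet level. I'll press on until the force rises.

Call:
play_rows([
  [1,0,0,0.02,0],
  [1,0,0,0.04,0],
  [1,0,0,0.04,0],
])

```text
time: 9.55
tcp_pos: [0.6356, 0.171, 0.2194]
orientation: [180.0, 0.0, 82.9]
force: [-3.8, 1.0, 16.7]
finger_gap: 0.0212
grasp_force: 63.6
```

Call:
play_rows([
  [1,0,0,0.02,0],
  [1,0,0,0.02,0],
])

```text
time: 9.8
tcp_pos: [0.6357, 0.1712, 0.2188]
orientation: [179.9, -0.0, 82.9]
force: [-5.4, 3.1, 21.9]
finger_gap: 0.0207
grasp_force: 64.5
```

Call:
play_rows([
  [1,0,0,-0.3,0],
  [1,0,0,-0.9,0],
  [1,0.5,0,-1.6,0],
  [1,1.3,0,-1.6,0],
  [1,2.0,0,-1.6,0],
])

```text
time: 10.42
tcp_pos: [0.6502, 0.291, 0.3128]
orientation: [-179.9, 0.0, 82.9]
force: [0.3, -0.9, -4.9]
finger_gap: 0.0213
grasp_force: 60.9
```

Run:
```python
from h import *
to([.457,.348,.30],-178.5)
im,d=manip.snapshot("scene")
im=im[190:330,280:470]
cv2.imwrite("pics/s4.png",cv2.resize(im,None,fx=4,fy=4,interpolation=cv2.INTER_CUBIC))
for n in("dog_top","dog_bush"): print(n,[(round(a['score'],2),np.round(a['xyz'],4).tolist()) for a in manip.tip_of(n,"scene")[:3]])
P=cloud("scene",d,np.ones(d.shape,bool))
f=np.array([.6576,.026]);u=np.array([.1236,.9923]);n=np.array([.9923,-.1236])
for k in(-.096,0,.096):
    c=f-.04*n+k*u;r=np.hypot(*(P[:,:2]-c).T)
    print(k,[ (m.sum(),np.percentile(P[m,2],[5,50,95]).round(4)) for m in((r<.007),(r>.018)&(r<.028)) if m.any()])
```

```text
t 10.43 pos [0.6502 0.291  0.3128] yaw 82.86 F [ 0.3 -0.9 -4.9] units [ 0.542 -3.312  0.213] turn -9.864
dog_top [(0.69, [0.6479, 0.2452, 0.1537]), (0.62, [0.6313, 0.1264, 0.0436])]
dog_bush [(0.58, [0.6326, 0.126, 0.0438])]
-0.096 [(np.int64(35), array([0.036 , 0.0385, 0.0425])), (np.int64(316), array([0.0366, 0.0395, 0.0429]))]
0 [(np.int64(31), array([0.0354, 0.0394, 0.0426])), (np.int64(315), array([0.0365, 0.0397, 0.043 ]))]
0.096 [(np.int64(30), array([0.0369, 0.0393, 0.0424])), (np.int64(303), array([0.0365, 0.0399, 0.043 ]))]
```

View pics/s4.png

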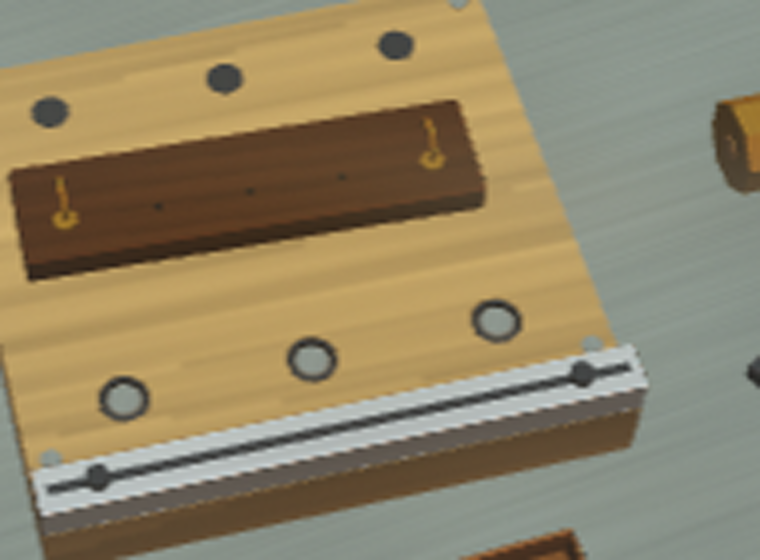

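All three dogs now look alike and flush in the crop: (124,398), (311,358), (497,320). The depth medians agree. I'll take the mallet back to its place.

Call:
play_rows([
  [1,0.1,-0.66,0,-1.0],
  [1,0.2,-1.32,0,-2.0],
  [1,0.3,-2.0,0,-3.0],
  [1,0.42,-2.65,0,-4.0],
  [1,0.54,-3.31,0,-5.0],
])

```text
time: 11.2
tcp_pos: [0.456, 0.3459, 0.3124]
orientation: [-179.9, -0.0, 133.1]
force: [0.5, 1.2, -5.4]
finger_gap: 0.0213
grasp_force: 61.0
```

Call:
play_rows([
  [1,0,0,0,-1.0],
  [1,0,0,0,-2.0],
  [1,0,0,0,-3.0],
  [1,0,0,0,-4.0],
  [1,0,0,0,-4.86],
])

```text
time: 11.82
tcp_pos: [0.4572, 0.3456, 0.3123]
orientation: [-179.9, -0.1, -178.3]
force: [-0.2, -0.6, -4.4]
finger_gap: 0.0207
grasp_force: 61.1
```

Run:
```python
from h import *
to([.457,.348,.180],-178.5)
```

```text
t 11.82 pos [0.4572 0.3456 0.3123] yaw -178.26 F [-0.2 -0.6 -4.4] units [0.003 0.04  2.205] turn 0.024
```

Call:
play_rows([
  [1,0,0,0.7,0],
  [1,0,0,1.4,0],
  [1,0,0,1.9,0],
  [1,0,0,2.1,0],
  [1,0,0,2.17,0],
])

```text
time: 12.45
tcp_pos: [0.4575, 0.3464, 0.1825]
orientation: [-180.0, -0.0, -178.5]
force: [0.8, 1.0, -4.5]
finger_gap: 0.0209
grasp_force: 61.0
```

Call:
play_rows([
  [1,0,0,0.02,0],
  [1,0,0,0.02,0],
])

```text
time: 12.7
tcp_pos: [0.4576, 0.3469, 0.1822]
orientation: [180.0, 0.1, -178.5]
force: [0.5, -0.6, -5.5]
finger_gap: 0.021
grasp_force: 61.0
```

Call:
play_rows([
  [1,0,0,0.03,0],
  [1,0,0,0.03,0],
])

```text
time: 12.95
tcp_pos: [0.4573, 0.3468, 0.1796]
orientation: [180.0, 0.0, -178.5]
force: [-0.7, 0.1, -5.1]
finger_gap: 0.0209
grasp_force: 61.0
```

Call:
play_rows([
  [1,0,0,0.015,0],
  [1,0,0,0.015,0],
])

```text
time: 13.2
tcp_pos: [0.4573, 0.3468, 0.1792]
orientation: [180.0, 0.0, -178.5]
force: [-3.8, -1.0, 4.0]
finger_gap: 0.0206
grasp_force: 62.5
```

Call:
play_rows([
  [-1,0,0,0,0],
  [-1,0,0,0,0],
  [-1,0,0,0,0],
  [-1,0,0,0,0],
  [-1,0,0,0,0],
])

```text
time: 13.82
tcp_pos: [0.4573, 0.3468, 0.1785]
orientation: [-180.0, -0.0, -178.5]
force: [-0.6, 0.2, 1.2]
finger_gap: 0.0853
grasp_force: 0.0
```

Call:
play_rows([
  [-1,0,0,-0.6,0],
  [-1,0,0,-1.4,0],
  [-1,0,0,-2.2,0],
  [-1,0,0,-2.2,0],
])

```text
time: 14.32
tcp_pos: [0.4579, 0.3471, 0.3141]
orientation: [179.8, 0.3, -178.5]
force: [0.5, 0.5, -0.7]
finger_gap: 0.0855
grasp_force: 0.0
```

Run:
```python
from h import *
# face line, rail
n=np.array([.9923,-.1236]);u=np.array([.1236,.9923])
im,d=manip.snapshot("scene")
for m,lo,hi in(("rail",.045,.066),("fence",.056,.07),("mallet",.01,.05)):
    r=manip.trace(m,"scene")[0];P=cloud("scene",d,r['mask']);P=P[(P[:,2]>lo)&(P[:,2]<hi)];print(m,pca(P),rect(P))
c=np.array([.517,.035]);print("mallet",[np.round(a['xyz'],3) for a in manip.tip_of("mallet_head","scene")[:1]])
s=c-.075*n; print(s)
to([*s,.30],-7.1); to([*s,.30],172.9)
```

```text
rail (array([nan, nan]), np.float64(nan), array([nan, nan])) (array([0., 0.]), array([0., 0.]), 0.0)
fence (array([0.6708, 0.0213]), np.float64(82.85), array([0.0076, 0.086 ])) (array([670. ,  23.6]), array([298.4,  28.4]), 82.77)
mallet (array([0.4623, 0.3417]), np.float64(1.01), array([0.0097, 0.0499])) (array([444.2, 346.7]), array([159.5,  45.4]), 0.5)
mallet [array([0.502, 0.347, 0.02 ])]
[0.4425775 0.04427  ]
t 14.57 pos [0.4571 0.3466 0.3091] yaw -178.51 F [ 0.   0.1 -0.5] units [ 0.373 -5.031  0.152] turn -17.141
t 14.57 pos [0.4571 0.3466 0.3091] yaw -178.51 F [ 0.   0.1 -0.5] units [ 0.373 -5.031  0.152] turn 0.859h.py:12: RuntimeWarning: Mean of empty slice.
  m=P[:,:2].mean(0);w,V=np.linalg.eigh(np.cov((P[:,:2]-m).T));a=np.degrees(np.arctan2(V[1,1],V[0,1]))
  ret = um.true_divide(
  avg = a.mean(axis, **keepdims_kw)
h.py:12: RuntimeWarning: Degrees of freedom <= 0 for slice
  m=P[:,:2].mean(0);w,V=np.linalg.eigh(np.cov((P[:,:2]-m).T));a=np.degrees(np.arctan2(V[1,1],V[0,1]))
  c *= np.true_divide(1, fact)
  c *= np.true_divide(1, fact)
```

Move to behind the rail with the fingers open, tool y along the fence, so the two fingertips square the rail up.

Call:
play_rows([
  [-1,0.1,-1.0,0,0.2],
  [-1,0.2,-2.0,0,0.4],
  [-1,0.3,-3.0,0,0.6],
  [-1,0.37,-4.0,0,0.86],
  [-1,0.37,-5.03,0,0.86],
])

```text
time: 15.2
tcp_pos: [0.4424, 0.0428, 0.3098]
orientation: [-180.0, -0.1, 172.9]
force: [1.7, -0.7, 0.7]
finger_gap: 0.0854
grasp_force: 0.0
```

Call:
play_rows([
  [-1,0,0,0.5,0],
  [-1,0,0,1.0,0],
  [-1,0,0,1.4,0],
  [-1,0,0,1.55,0],
  [-1,0,0,1.55,0],
])

```text
time: 15.82
tcp_pos: [0.4429, 0.0445, 0.2172]
orientation: [-180.0, -0.1, 172.9]
force: [-0.3, -0.2, -0.6]
finger_gap: 0.0852
grasp_force: 0.0
```

Run:
```python
from h import *
to([.4426,.0443,.207],172.9)
im,d=manip.snapshot("wrist");cv2.imwrite("pics/w5.png",im)
```

```text
t 15.82 pos [0.4429 0.0445 0.2172] yaw 172.89 F [-0.3 -0.2 -0.6] units [ 0.004 -0.004  0.169] turn -0.001
```

View pics/w5.png

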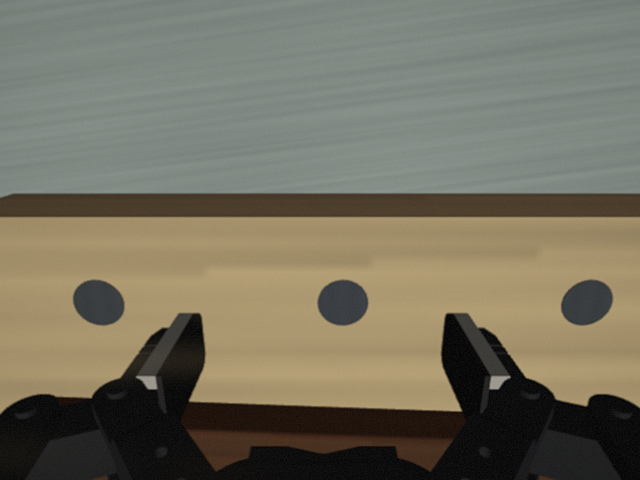

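The wrist picture shows the board edge level in the frame (row 215), so the tool is square to the board. The rail's back edge is at the bottom (rows 405-435), slightly askew, with both fingertips on the board side of it. I'll lower a little and push.

Call:
play_rows([
  [-1,0,0,0.08,0],
  [-1,0,0,0.17,0],
  [-1,0,0,0.17,0],
])

```text
time: 16.25
tcp_pos: [0.4429, 0.0445, 0.2072]
orientation: [-180.0, -0.0, 172.9]
force: [0.1, 0.4, -0.2]
finger_gap: 0.0853
grasp_force: 0.0
```

Call:
play_rows([
  [-1,-0.2,0,0,0],
  [-1,-0.4,0,0,0],
  [-1,-0.55,0,0,0],
  [-1,-0.7,0,0,0],
  [-1,-0.85,0,0,0],
])

```text
time: 16.88
tcp_pos: [0.4941, 0.0381, 0.2073]
orientation: [-180.0, -0.0, 172.9]
force: [0.2, 1.2, 0.8]
finger_gap: 0.0855
grasp_force: 0.4
```

Call:
play_rows([
  [-1,-0.2,0,0,0],
  [-1,-0.4,0,0,0],
  [-1,-0.6,0,0,0],
  [-1,-0.8,0,0,0],
  [-1,-1.0,0,0,0],
])

```text
time: 17.5
tcp_pos: [0.5539, 0.0306, 0.2074]
orientation: [-180.0, -0.0, 172.9]
force: [-0.5, 0.2, -0.0]
finger_gap: 0.0854
grasp_force: 0.4
```

Run:
```python
from h import *
n=np.array([.9923,-.1236]);u=np.array([.1236,.9923]);f=np.array([.6576,.026])
to([*(f-.071*n-.0*u),.207],172.9)
for c in("scene","top"):
    im,d=manip.snapshot(c);cv2.imwrite(f"pics/{c}6.png",im)
    for r in manip.trace("rail",c)[:3]:
        P=cloud(c,d,r['mask']);P=P[(P[:,2]>.05)&(P[:,2]<.066)]
        if len(P)>300: print(c,len(P),pca(P),rect(P))
```

```text
t 17.5 pos [0.5539 0.0306 0.2074] yaw 172.89 F [-0.5  0.2 -0. ] units [-0.541  0.137  0.006] turn -0.001
scene 3230 (array([0.5963, 0.0242]), np.float64(82.91), array([0.0181, 0.0687])) (array([594. ,  26.8]), array([240.6,  64.9]), 83.13)
top 700 (array([0.5936, 0.01  ]), np.float64(83.19), array([0.0174, 0.0983])) (array([596. ,  27.4]), array([237.7,  60.8]), 83.04)
```

View pics/scene6.png

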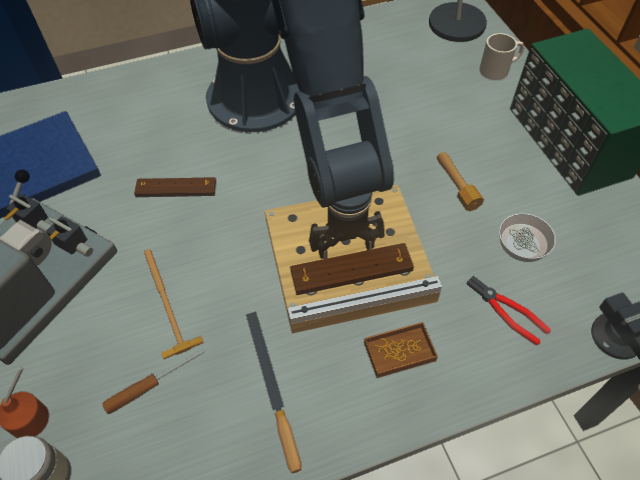

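The rail is square now (83° against the fence's 82.9°) and about 32 mm short of home, with the mallet lying on the bench at (462,182). I'll close the gap slowly.

Call:
play_rows([
  [-1,-0.12,0,0,0],
  [-1,-0.24,0,0,0],
  [-1,-0.34,0,0,0],
  [-1,-0.42,0,0,0],
  [-1,-0.46,0,0,0],
])

```text
time: 18.32
tcp_pos: [0.5808, 0.0273, 0.2073]
orientation: [-180.0, 0.0, 172.9]
force: [-1.3, -0.5, 0.1]
finger_gap: 0.0853
grasp_force: 0.6
```

Call:
play_rows([
  [-1,-0.02,0,0,0],
  [-1,-0.04,0,0,0],
])

```text
time: 18.58
tcp_pos: [0.5829, 0.027, 0.2073]
orientation: [180.0, -0.0, 172.9]
force: [-0.7, 0.0, -0.1]
finger_gap: 0.0855
grasp_force: 0.4
```

Call:
play_rows([
  [-1,-0.02,0,0,0],
  [-1,-0.04,0,0,0],
  [-1,-0.04,0,0,0],
])

```text
time: 18.95
tcp_pos: [0.5854, 0.0267, 0.2074]
orientation: [180.0, 0.0, 172.9]
force: [0.7, -0.2, 1.1]
finger_gap: 0.0854
grasp_force: 0.0
```

Call:
play_rows([
  [-1,-0.02,0,0,0],
  [-1,-0.03,0,0,0],
  [-1,-0.03,0,0,0],
])

```text
time: 19.32
tcp_pos: [0.5868, 0.0265, 0.2073]
orientation: [-180.0, -0.1, 172.9]
force: [-4.7, 0.5, 1.6]
finger_gap: 0.0853
grasp_force: 2.3
```

Call:
play_rows([
  [-1,-0.01,0,0,0],
  [-1,-0.01,0,0,0],
  [-1,-0.01,0,0,0],
])

```text
time: 19.7
tcp_pos: [0.587, 0.0265, 0.2072]
orientation: [-180.0, -0.1, 172.9]
force: [-8.7, 1.4, 5.6]
finger_gap: 0.0854
grasp_force: 4.0
```

Call:
play_rows([
  [-1,-0.007,0,0,0],
  [-1,-0.007,0,0,0],
  [-1,-0.007,0,0,0],
])

```text
time: 20.08
tcp_pos: [0.5872, 0.0265, 0.2072]
orientation: [-180.0, -0.2, 172.9]
force: [-9.7, 1.6, 6.8]
finger_gap: 0.0851
grasp_force: 5.1
```

Run:
```python
from h import *
f=np.array([.6576,.026])
F=[]
for c in("scene","top","scene"):
    im,d=manip.snapshot(c);cv2.imwrite(f"pics/{c}7.png",im);F.append(manip.get_obs()['force'])
    for r in manip.trace("rail",c)[:3]:
        P=cloud(c,d,r['mask']);P=P[(P[:,2]>.05)&(P[:,2]<.061)]
        if len(P)>300: print(c,len(P),pca(P),rect(P),np.percentile(P[:,2],[5,50,95]).round(4))
    F.append(manip.get_obs()['force'])
print(np.round(F,1))
im=cv2.imread("pics/scene7.png")[190:330,260:450];cv2.imwrite("pics/s7.png",cv2.resize(im,None,fx=4,fy=4,interpolation=cv2.INTER_CUBIC))
```

```text
scene 2844 (array([0.6255, 0.0209]), np.float64(82.83), array([0.0165, 0.0683])) (array([624.6,  23.1]), array([240.9,  61. ]), 82.77) [0.0544 0.0577 0.0604]
top 570 (array([0.6253, 0.0075]), np.float64(82.83), array([0.0173, 0.0982])) (array([627.4,  23.6]), array([237.7,  60.5]), 82.68) [0.0526 0.0573 0.0606]
scene 2808 (array([0.6261, 0.0199]), np.float64(82.78), array([0.0165, 0.0685])) (array([625.8,  22.2]), array([239.1,  61.9]), 82.88) [0.0544 0.0577 0.0603]
[[-10.1   1.3   6.8]
 [-10.1   1.8   7.5]
 [-10.5   1.3   7.2]
 [-10.6   0.7   7.2]
 [-10.    1.    6.6]
 [ -9.2   2.1   7.8]]
```

View pics/s7.png

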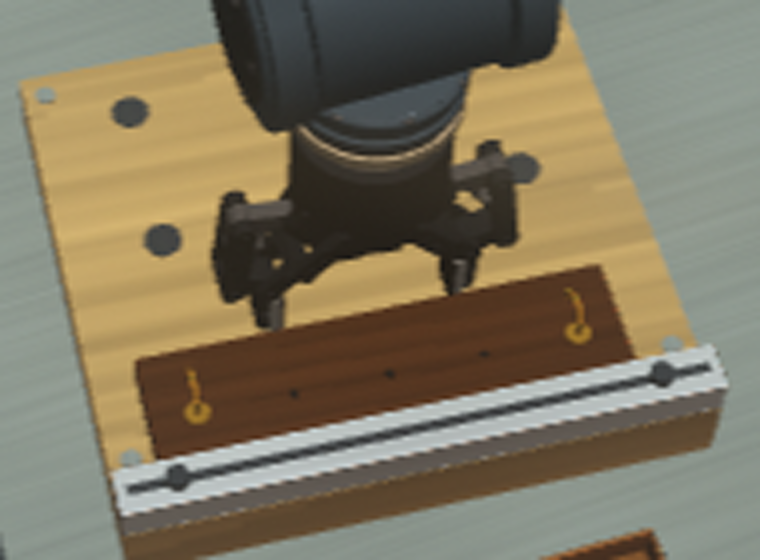

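The rail is against the fence along its whole length, square (82.8°), about 7 mm from the middle. The push is about 10 N, so I'll add a touch.

Call:
play_rows([
  [-1,-0.007,0,0,0],
  [-1,-0.007,0,0,0],
  [-1,-0.007,0,0,0],
  [-1,-0.007,0,0,0],
])

```text
time: 20.88
tcp_pos: [0.5874, 0.0265, 0.2072]
orientation: [-180.0, -0.2, 172.9]
force: [-13.4, 1.2, 7.9]
finger_gap: 0.0858
grasp_force: 6.2
```

Call:
play_rows([
  [-1,0,0,0,0],
  [-1,0,0,0,0],
])

```text
time: 21.12
tcp_pos: [0.5874, 0.0265, 0.2072]
orientation: [-180.0, -0.3, 172.9]
force: [-12.6, 1.7, 8.4]
finger_gap: 0.0853
grasp_force: 6.2
```

Run:
```python
from cell import manip
o=manip.get_obs();print(o['time'],o['force']);print(manip.job_done())
```

```text
21.125 [-12.59462377   1.69567061   8.43064812]
the job is handed in; nothing more can be done
None
```

The dog is down flush, the mallet is back on the bench beside the board, and the rail is square to the fence about 7 mm from its middle; I handed in at 21 s with the arm still pressing it at about 12.6 N.

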